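# Open the contaminated-tip bin by its elbow lever and let it shut softly

### The job

I have a tray of used tips for the bench waste bin with the yellow lid. With your fingertips press the black pad of its lever right down so that the lid stands wide open, keep it open for three seconds while I tip them in, then let the pad come back up slowly so that the lid sinks shut without dropping, and take your hand away. Work it by the lever alone, never touching the lid itself; leave the grey-lidded bin shut and everything else standing where it is.

Things in the scene. Friction and masses are not known exactly. Their poses are not given: they have to be found in the camera images.
- yellow_bin: ivory steel bench bin with the YELLOW lid and a yellow front panel, screwed to the bench; 200 deep (x) x 160 wide (y) x 180 mm high, 185 with the lid. Origin: centre of its underside on the bench. Its own -x side is the front, +z is up; it may be turned by up to 0.18 rad about the vertical. A flat steel lever lies along its right wall (own -y side).
- yellow_pad_top (a point): centre of the upper face of the black rubber lever pad of the yellow-lidded bin; 44 mm along the lever x 60 mm across; 98 mm in front of the bin's front, 104 mm right of its middle. At rest about 241 mm above the bench, sloping 0.2 rad (higher towards the robot); at the bottom stop about 158 mm up, sloping the other way. Travel 84 mm, almost straight down (under 5 mm sideways).
- yellow_pad: that same black rubber pad, 10 mm thick; origin at its centre, 5 mm below its upper face; its x runs along the lever towards the bin, y across it, z out of its upper face. The lever is a flat steel bar, 6 x 14 mm, fixed under the pad
- yellow_lever (a joint): turn of the yellow-lidded bin's lever, rad: 0 (within 0.01) at rest, 0.40 at its bottom stop. Pivot (10, -104, 184) mm in the bin's frame; long arm 215 mm forward to the pad, short arm 60 mm back, its roller under the lid. The lid's weight pushes the pad up: 5 to 10 N at first, 2 to 4 N near the stop. Let go, the lid bangs shut; it sinks gently while the pad rises slower than 0.2 m/s
- yellow_cover: the yellow steel lid, 208 x 171 mm with a 16 mm skirt, 0.65 to 1 kg, hinged along its rear upper edge; origin at its middle, 104 mm in front of the hinge, 182 mm above the bench when shut; x points to the hinge, z out of its top (upright when shut). It tilts by about 0.63 rad when the lever is at its bottom stop (wide open: over 0.53), its front edge then 305 mm above the bench
- grey_bin: the other bench bin, same make and size, with a GREY lid and panel; frame as for yellow_bin. To be left shut
- grey_pad_top (a point): centre of the upper face of the grey-lidded bin's lever pad; not to be pressed
- tip_box: shut pale pipette-tip box with a blue seam, 122 x 86 x 78 mm high, loose on the bench; origin at the centre of its underside
- red_box: red tip box with a pale lid, 124 x 88 x 72 mm high, loose; origin at the centre of its underside
- tube_rack: purple tube rack, 110 x 60 x 70 mm, with one orange-capped tube rising to 90 mm; loose; origin at the centre of its underside
- bottle: white bottle with a blue cap, 68 mm diameter, 165 mm high, loose; origin at the centre of its underside
- grey_cover: the grey lid of the other bin; frame as for yellow_cover. Shut while its z is upright

How it is judged:
By the outcome, as a careful person would: the job done as asked, in the order asked, and still so for the second after the job is handed in, with the robot touching nothing.
It also fails if it takes over 45 s, if anything falls off the work surface, if the arm or the gripper's body presses on something with over 40 N, if the wrist force passes 120 N, or if a joint passes its speed limit or range.

### The arm

A 6-joint arm with a two-finger parallel gripper is mounted at the origin on the work surface. World frame = base frame: x ahead of the robot, y to its left, z up, the work surface at z = 0. Lengths are in mm, angles in rad, forces in N, time in s.
With the tool pointing down it reaches from about 325 to 900 mm from the base axis. Payload 6.1 kg.
Tool frame: the origin (TCP) lies between the finger pads; the fingertips stand 11 mm ahead of it and the grasp point (between the pads) lies 8 mm behind it; z points along the fingers, y is the direction in which the jaws open and shut (so a half turn about z gives the same grasp; the last joint's range is limited). The gripper opens to 87 mm and grips with 3 to 60 N. Pads are 19 mm wide; open, the fingers measure 117 mm over their backs; the gripper's body (75 mm by 190 mm) begins 51 mm behind the grasp point.
Start: joints at [1.155, 0.22, 1.526, -0, 1.395, -0.126], TCP at [178.599, 598.931, 233.538] pointing down, gripper open.
Joint ranges: [-2.98, 2.98], [-0.91, 2.08], [0.09, 2.57], [-1.24, 4.39], [0.2, 2.65], [-2.68, 2.68]. Speed limits (rad/s): [2.57, 2.57, 3.01, 3.14, 3.14, 3.14].

### API

Orientations are given as a unit quaternion [x, y, z, w].
In Python, from station import robot gives the robot as it stands. The module is installed in compiled form; this text tells all that it offers.
- The arm moves only by the shell command python3 -m pendant 'ROWS' [OPENING] [FORCE]. ROWS is JSON, a list of rows, each a list of 2 entries, a list of its own where there are three numbers: the shift along the tool's x, y, z in m, then the turn about the tool's z in rad. In form: [[[tx, ty, tz], twist], ...]. A call has exactly 8 rows; each row is the pose to reach, as a shift and turn from the pose measured when the call began, along the tool's axes at that moment; what a row does not reach only later rows make up. A row lasts 1/10 s, in which the tool goes at most 50 mm and 8.59 degrees, less where a joint would pass 70% of its speed; a pose out of reach is approached as far as the arm can. A call with a gripper value outside its range is refused whole. OPENING is the opening, from 0 (shut) to 1 (fully open), set as the call begins (- or left out, the last holds). The fingers move at their own pace and stop on an object; FORCE is the grip in N (left out, the last holds). Time passes only in rows, so rows that repeat a pose let the fingers close, or fill a call up. It gives the time, the measured TCP pose, the force and the opening at its end, in the units of the state.
- robot.observe(): the state, without advancing time (a new reading comes with each control period).
- robot.read_camera(name): name is "scene" or "top" or "wrist"; returns the picture (480x640x3 uint8, red, green, blue); there is no depth.
- robot.camera_info(name): a dict with "vfov" (degrees; the focal length in pixels is half the picture's height over the tangent of half this angle, whatever the lens; pixels are square), "cx", "cy" (the principal point, pixels), "R" (3x3) and "t" (3): a world point X has camera coordinates R X + t. Camera axes: x right, y down, z forward; pixel columns grow to the right and rows downward; lengths in mm; the calibration is good to about 2 mm. A picture is of the moment at which its call begins: read the wrist's pose just before it. camera_info takes no time and is no camera call; for the wrist camera it gives the pose at the moment of the call.
- robot.finish_job(): hands the job in, once; it reports no verdict.
The state is a dict: "t": time; "qpos": joint angles; "joint_velocities": joint speeds; "tau": joint torques, N m; "tcp_pos": TCP position; "ee_rot": TCP orientation; "wrist_force": force on the tool from outside, world axes, zero at the start; "ft_torque": the same for the moment, N m; "opening": finger opening in mm.
Only numpy, scipy, OpenCV 4.12 (cv2) and the standard library are available. Lean on these libraries where they do the work, as an engineer would, in place of code of your own. Each camera call takes 0.05 s, during which the arm holds its last target.

## Working session

There is one attempt and no reset: what is moved stays moved. The work goes in short steps, Python scripts to look and compute and a shell command to move; the robot and the scene stay as the last step left them, time stands still between calls to the robot, and variables do not carry over. Pictures are saved under pics/ and viewed, and the job is handed in when it is done.

```bash
mkdir -p pics; python3 - <<'E'
from station import robot
import cv2
for n in("scene","top"):
    im=robot.read_camera(n); cv2.imwrite(f"pics/{n}0.png",im[:,:,::-1]); i=robot.camera_info(n); print(n,i)
s=robot.observe(); print(s)
E
```

```text
scene {'vfov': 51.84578959522493, 'cx': 318.92506842697776, 'cy': 249.65956758680105, 'R': array([[ 0.60143715,  0.79890638,  0.00468519],
       [ 0.57761269, -0.43077519, -0.69339478],
       [-0.55193925,  0.4197396 , -0.72054266]]), 't': array([-326.84373756, -241.6903001 , 1737.26456274])}
top {'vfov': 42.0097912338864, 'cx': 317.0122772655004, 'cy': 236.2443030173448, 'R': array([[-0.02507932, -0.99968251, -0.0024302 ],
       [-0.99845587,  0.02516893, -0.04952171],
       [ 0.04956715,  0.00118447, -0.99877009]]), 't': array([ -41.5479802 ,  562.6160554 , 1798.63861925])}
{'t': 0.1, 'qpos': array([ 1.15486566e+00,  2.21152169e-01,  1.52753264e+00, -1.73356054e-05,
        1.39469173e+00, -1.26118388e-01]), 'joint_velocities': array([-0.0005432 , -0.00211585, -0.00346277, -0.00077461,  0.00110039,
       -0.00050633]), 'tau': array([ 1.41311597e-03, -4.95941699e+01, -3.88522089e+01,  7.03810318e-02,
        5.13714377e-02, -5.69826818e-05]), 'tcp_pos': array([178.40180464, 598.41816762, 232.52456903]), 'ee_rot': array([ 1.44397986e-01,  9.89519290e-01, -8.61672201e-04, -2.30569846e-04]), 'wrist_force': array([ 0.63370226, -0.31805946,  0.3016898 ]), 'ft_torque': array([ 0.03484628,  0.01616083, -0.07264082]), 'opening': 87.08114561329734}
```

View pics/scene0.png

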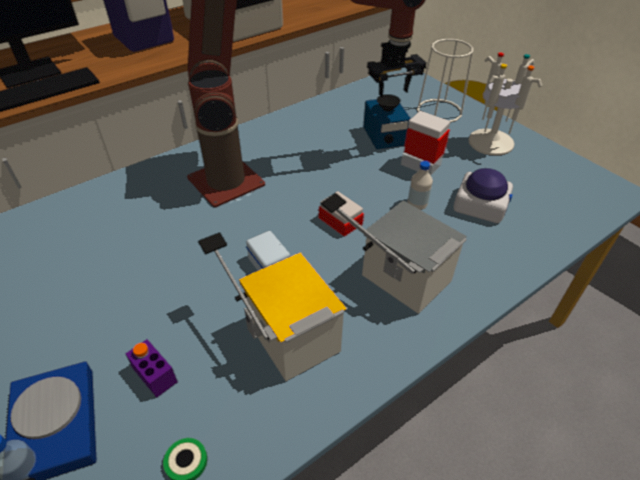

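View pics/top0.png

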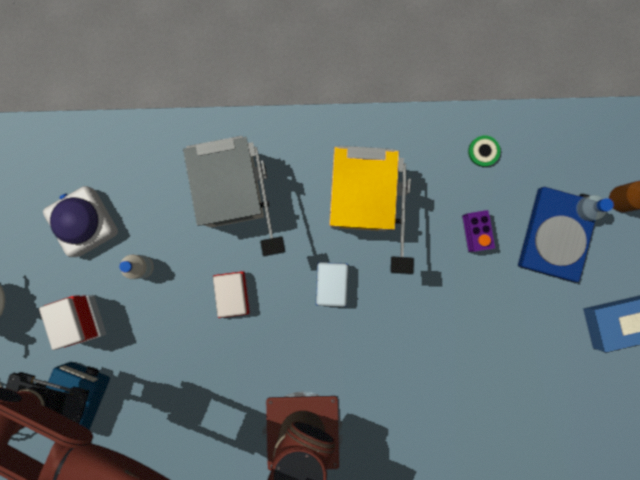

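The scene view shows the yellow bin's black pad at about (212,243). In the top view it is at about (402,265), with the yellow lid centred near (365,188). The grey bin's pad is at (272,246) in the top view.

```bash
cat > h.py <<'E'
import numpy as np,cv2
from station import robot
def ray(n,uv,i=None):
    i=i or robot.camera_info(n); f=240/np.tan(np.radians(i['vfov'])/2)
    R=np.array(i['R']);t=np.array(i['t'])
    d=R.T@np.array([(uv[0]-i['cx'])/f,(uv[1]-i['cy'])/f,1.]); return -R.T@t,d/np.linalg.norm(d)
def plane(n,uv,z):
    o,d=ray(n,uv); return o+d*(z-o[2])/d[2]
def tri(rs):
    A=sum(np.eye(3)-np.outer(d,d) for o,d in rs); b=sum((np.eye(3)-np.outer(d,d))@o for o,d in rs)
    p=np.linalg.solve(A,b); return p,[np.linalg.norm(np.cross(p-o,d)) for o,d in rs]
def blob(im,win,mask):
    u0,v0,u1,v1=win; m=mask[v0:v1,u0:u1].astype(np.uint8)
    n,l,s,c=cv2.connectedComponentsWithStats(m); k=1+np.argmax(s[1:,4])
    return c[k]+[u0,v0],s[k],np.ascontiguousarray((l==k).astype(np.uint8))
E
python3 - <<'E'
from h import *
S=cv2.imread('pics/scene0.png');T=cv2.imread('pics/top0.png')
w={'top':(380,250,422,280),'scene':(192,228,232,256)}
rs=[]
for n,im in(('top',T),('scene',S)):
    c,s,m=blob(im,w[n],im.max(2)<45); print(n,c,s, cv2.minAreaRect(cv2.findNonZero(m))); rs.append(ray(n,c))
    if n=='top': print(plane('top',c,241))
print(tri(rs))
h=cv2.cvtColor(T,cv2.COLOR_BGR2HSV); m=(h[:,:,0]>18)&(h[:,:,0]<32)&(h[:,:,1]>150)&(h[:,:,2]>100)
c,s,mm=blob(T,(310,130,420,250),m); r=cv2.minAreaRect(cv2.findNonZero(mm)); print(c,s,r)
P=[plane('top',q,185)[:2] for q in cv2.boxPoints(r)]; print(np.round(P,1)); print('ctr',np.mean(P,0))
P=np.array(P); 
for a in range(4):
    d=P[(a+1)%4]-P[a]; print(np.hypot(*d),np.arctan2(d[1],d[0]))
E
```

```text
top [402.01290323 264.88064516] [ 12   7  21  16 310] ((22.0, 14.5), (15.0, 20.0), 90.0)
[ 472.20613703 -269.06106097  241.        ]
scene [212.04968944 243.01863354] [  7   5  27  21 322] ((20.05154800415039, 15.13401985168457), (14.215569496154785, 24.266983032226562), 68.96248626708984)
(array([ 471.96823404, -270.25636671,  235.67795124]), [np.float64(0.5375670467034844), np.float64(0.5375670467036604)])
[363.9210916  191.34038502] [  20   18   68   82 4727] ((54.07538604736328, 58.64307403564453), (65.1218032836914, 78.8228988647461), 3.1798300743103027)
[[ 945.5  725.7]
 [1158.4  713.7]
 [1144.   539.7]
 [ 931.3  552.8]]
ctr [1044.81446285  632.99092882]
213.26504634388718 -0.05639918397390501
174.565520701806 -1.65326948898708
213.1227169109963 3.0800347185124393
173.46270671650188 1.4889945042726942
```

```bash
python3 - <<'E'
from h import *
T=cv2.imread('pics/top0.png')
h=cv2.cvtColor(T,cv2.COLOR_BGR2HSV); m=(h[:,:,0]>18)&(h[:,:,0]<32)&(h[:,:,1]>150)&(h[:,:,2]>100)
c,s,mm=blob(T,(310,130,420,250),m); r=cv2.minAreaRect(cv2.findNonZero(mm)); b=cv2.boxPoints(r)+[310,130]
P=np.array([plane('top',q,187)[:2] for q in b]); print(b,np.round(P,1)); C=P.mean(0); 
d=P[1]-P[0]+P[2]-P[3]; 
if abs(d[1])>abs(d[0]): d=P[2]-P[1]+P[3]-P[0]
d=d*np.sign(d[0]); yaw=np.arctan2(d[1],d[0]); print('ctr',C,'yaw',yaw)
e=np.array([np.cos(yaw),np.sin(yaw)]);l=np.array([-e[1],e[0]])
# lid spans x -108..100 about hinge 100ish
print('pad pred',C+4*e-198*e-104*l)
ob=robot.observe();from scipy.spatial.transform import Rotation as R
print(ob['t'],R.from_quat(ob['ee_rot']).as_matrix().round(3))
# lever direction: from pad to bin in top view
E
```

```text
[[329.37846375 226.18769073]
 [333.75077057 147.48615074]
 [398.77230835 151.09845734]
 [394.40000153 229.79999542]] [[ 578.4  -89. ]
 [ 786.3 -106. ]
 [ 772.3 -277.3]
 [ 564.6 -259.2]]
ctr [ 675.40478939 -182.86162828] yaw -0.0840092553912693
pad pred [ 473.36228044 -270.21621933]
0.1 [[-0.958  0.286 -0.001]
 [ 0.286  0.958 -0.002]
 [ 0.    -0.002 -1.   ]]
```

Two independent estimates of the pad agree: triangulation gives (472,-270,236), and the lid geometry predicts (473,-270). I'll rise, swing over high with the fingers shut, and square the tool to the bin.

```bash
python3 -m pendant '[[[0,0,-0.04],0],[[0,0,-0.08],0],[[-0.02,-0.015,-0.12],-0.04],[[-0.06,-0.045,-0.125],-0.08],[[-0.10,-0.073,-0.13],-0.12],[[-0.14,-0.10,-0.13],-0.16],[[-0.18,-0.13,-0.13],-0.206],[[-0.22,-0.158,-0.13],-0.206]]' 0 20
```

```text
t: 0.9
tcp_pos: [344.8, 382.5, 362.5]
ee_rot: [0.041, 0.999, -0.001, -0.0]
wrist_force: [1.1, 0.1, -0.3]
opening: 31.0
```

```bash
cat > to.py <<'E'
import sys;from h import *
from scipy.spatial.transform import Rotation as R
o=robot.observe();M=R.from_quat(o['ee_rot']).as_matrix()
g=np.array(eval(sys.argv[1]),float); print('t',o['t'],'tcp',o['tcp_pos'].round(1),'f',o['wrist_force'].round(1),'tool shift m',(M.T@(g-o['tcp_pos'])/1e3).round(4))
print('twist',round(float(np.arctan2(*(np.array([0.084,0.996,0])@M)[:1],(np.array([0.084,0.996,0])@M)[1])),3),'zaxis',M[:,2].round(3),'q',o['qpos'].round(2),'open',o['opening'])
E
python3 to.py '[480,200,355]'; python3 to.py '[472,-270,355]'
```

```text
t 0.9 tcp [344.8 382.5 362.5] f [ 1.1  0.1 -0.3] tool shift m [-0.1498 -0.1708  0.0077]
twist -0.002 zaxis [-0.001 -0.002 -1.   ] q [ 0.68 -0.1   1.62 -0.    1.62 -0.8 ] open 30.986579752763337
t 0.9 tcp [344.8 382.5 362.5] f [ 1.1  0.1 -0.3] tool shift m [-0.1803 -0.6399  0.0086]
twist -0.002 zaxis [-0.001 -0.002 -1.   ] q [ 0.68 -0.1   1.62 -0.    1.62 -0.8 ] open 30.986579752763337
```

```bash
python3 -m pendant '[[[-0.03,-0.036,0],0],[[-0.06,-0.073,0],0],[[-0.09,-0.11,0.005],0],[[-0.12,-0.15,0.005],0],[[-0.14,-0.19,0.005],0],[[-0.155,-0.235,0.005],0],[[-0.165,-0.28,0.005],0],[[-0.17,-0.325,0.005],0]]' 0 20; python3 to.py '[472,-270,355]'
```

```text
t: 1.7
tcp_pos: [487.5, 42.7, 357.4]
ee_rot: [0.041, 0.999, -0.001, -0.001]
wrist_force: [-0.2, -0.0, -0.1]
opening: 0.1
t 1.7 tcp [487.5  42.7 357.4] f [-0.2 -0.  -0.1] tool shift m [-0.0102 -0.3129  0.003 ]
twist -0.002 zaxis [-0.002 -0.002 -1.   ] q [-0.07 -0.16  1.69 -0.    1.62 -1.56] open 0.08610320375465402
```

```bash
python3 -m pendant '[[[-0.001,-0.045,0],0],[[-0.003,-0.09,0],0],[[-0.004,-0.135,0],0],[[-0.006,-0.18,0],0],[[-0.008,-0.225,0.01],0],[[-0.01,-0.27,0.02],0],[[-0.01,-0.30,0.035],0],[[-0.01,-0.313,0.05],0]]' 0 20; python3 -m pendant '[[[0,0,0],0],[[0,0,0],0],[[0,0,0],0],[[0,0,0],0],[[0,0,0],0],[[0,0,0],0],[[0,0,0],0],[[0,0,0],0]]'; python3 to.py '[472,-270,260]'; python3 - <<'E'
from h import *
for n in('scene','top','wrist'):
    cv2.imwrite(f'pics/{n}1.png',robot.read_camera(n)[:,:,::-1])
a=cv2.imread('pics/scene1.png')[180:380,140:380];b=cv2.imread('pics/top1.png')[130:330,300:480];c=cv2.imread('pics/wrist1.png')
cv2.imwrite('pics/m1.png',np.hstack([cv2.resize(a,(400,333)),cv2.resize(b,(300,333))]))
E
```

```text
t: 2.5
tcp_pos: [470.9, -272.7, 306.7]
ee_rot: [0.043, 0.999, -0.001, -0.001]
wrist_force: [-0.6, -0.3, 0.1]
opening: 0.2
t: 3.3
tcp_pos: [470.9, -272.6, 306.9]
ee_rot: [0.042, 0.999, -0.001, -0.001]
wrist_force: [0.4, 0.0, -0.4]
opening: 0.6
t 3.3 tcp [ 470.9 -272.6  306.9] f [ 0.4  0.  -0.4] tool shift m [-0.0009  0.0028  0.0468]
twist 0.001 zaxis [-0.002 -0.002 -1.   ] q [-0.67 -0.01  1.64 -0.    1.51 -2.15] open 0.5988877806761168
```

View pics/m1.png

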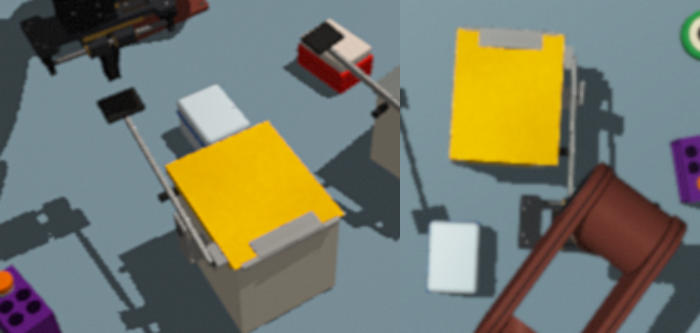

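View pics/wrist1.png

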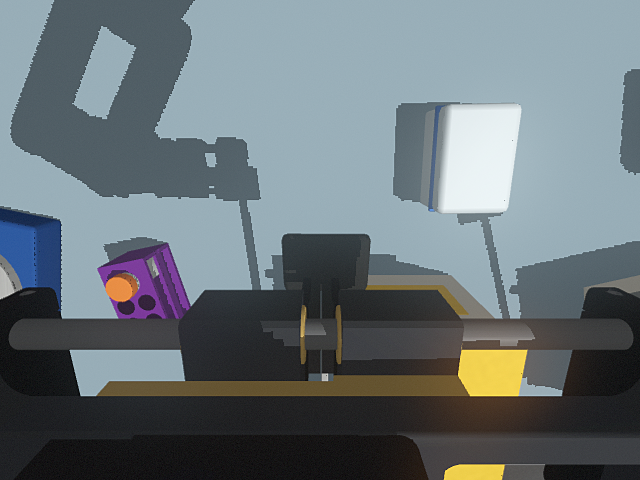

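The wrist view shows the pad at about (326,262), directly under the shut fingers at about (322,330). The scene crop shows the fingertips above the pad. Next I check the pad's edges, then descend.

```bash
python3 - <<'E'
from h import *
for uv in [(282,236),(371,236)]: print(plane('wrist',uv,245).round(1))
E
python3 -m pendant '[[[-0.001,0.003,0.01],0],[[-0.001,0.003,0.02],0],[[-0.001,0.003,0.03],0],[[-0.001,0.003,0.04],0],[[-0.001,0.003,0.046],0],[[-0.001,0.003,0.052],0],[[-0.001,0.003,0.058],0],[[-0.001,0.003,0.064],0]]' 0 20; python3 to.py '[472,-270,169]'
```

```text
[ 448.3 -299.2  245. ]
[ 453.2 -240.8  245. ]
t: 4.25
tcp_pos: [471.8, -270.4, 244.0]
ee_rot: [0.043, 0.999, -0.002, -0.001]
wrist_force: [-5.1, 0.7, 9.6]
opening: 0.6
t 4.25 tcp [ 471.8 -270.4  244. ] f [-5.1  0.7  9.6] tool shift m [-0.0003  0.0007  0.075 ]
twist 0.001 zaxis [-0.003 -0.003 -1.   ] q [-0.66  0.02  1.73 -0.    1.4  -2.15] open 0.60291992207558
```

Pad edges put its centre at (472,-270) and its width at 58 mm, which matches. The fingers are on it with 9.6 N, so I press on.

```bash
python3 -m pendant '[[[0,0.001,0.008],0],[[0,0.001,0.016],0],[[0,0.001,0.024],0],[[0,0.001,0.032],0],[[0,0.001,0.040],0],[[0,0.001,0.048],0],[[0,0.001,0.056],0],[[0,0.001,0.064],0]]' 0 20; python3 to.py '[472,-270,169]'
```

```text
t: 5.05
tcp_pos: [471.5, -270.3, 180.6]
ee_rot: [0.043, 0.999, -0.002, -0.001]
wrist_force: [-2.9, -0.4, 4.6]
opening: 0.5
t 5.05 tcp [ 471.5 -270.3  180.6] f [-2.9 -0.4  4.6] tool shift m [-0.0005  0.0004  0.0116]
twist 0.001 zaxis [-0.003 -0.005 -1.   ] q [-0.66  0.07  1.8  -0.01  1.28 -2.15] open 0.48678459098591065
```

```bash
python3 -m pendant '[[[0,0,0.003],0],[[0,0,0.006],0],[[0,0,0.009],0],[[0,0,0.011],0],[[0,0,0.012],0],[[0,0,0.013],0],[[0,0,0.014],0],[[0,0,0.014],0]]' 0 20; python3 to.py '[472,-270,169]'
```

```text
t: 5.85
tcp_pos: [472.4, -270.7, 170.8]
ee_rot: [0.043, 0.999, -0.003, -0.0]
wrist_force: [-8.1, 7.8, 24.8]
opening: 0.4
t 5.85 tcp [ 472.4 -270.7  170.8] f [-8.1  7.8 24.8] tool shift m [0.0005 0.0007 0.0017]
twist 0.001 zaxis [-0.    -0.006 -1.   ] q [-0.66  0.08  1.8  -0.01  1.25 -2.15] open 0.4437052032254152
```

At the stop: 25 N at TCP z 171. I hold with a slight downward bias and check the lid angle.

```bash
python3 -m pendant '[[[0,0,0.001],0],[[0,0,0.001],0],[[0,0,0.001],0],[[0,0,0.001],0],[[0,0,0.001],0],[[0,0,0.001],0],[[0,0,0.001],0],[[0,0,0.001],0]]' 0 20;  python3 - <<'E'
from h import *
a=robot.read_camera('scene')[:,:,::-1];b=robot.read_camera('top')[:,:,::-1]
cv2.imwrite('pics/scene2.png',a);cv2.imwrite('pics/top2.png',b)
cv2.imwrite('pics/m2.png',np.hstack([cv2.resize(a[180:380,140:380],(400,333)),cv2.resize(b[130:330,300:480],(300,333))]))
E
```

```text
t: 6.65
tcp_pos: [472.6, -270.7, 171.3]
ee_rot: [0.042, 0.999, -0.003, 0.0]
wrist_force: [-4.8, 3.8, 11.8]
opening: 0.6
```

View pics/m2.png

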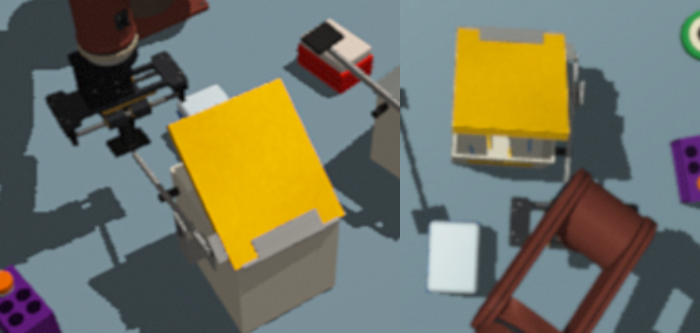

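The lid stands tilted up, and in the top view the open bin mouth shows in front of it. Its front corners are at about (242,255) and (308,228) in the scene view, and (400,211) and (332,210) in the top view. I check their height while holding.

```bash
python3 - <<'E'
from h import *
for s,t in(((242,255),(400,210)),((308,228),(332,209))): print(tri([ray('scene',s),ray('top',t)]))
E
python3 -m pendant '[[[0,0,0.002],0],[[0,0,0.002],0],[[0,0,0.002],0],[[0,0,0.002],0],[[0,0,0.002],0],[[0,0,0.002],0],[[0,0,0.002],0],[[0,0,0.002],0]]' 0 20
python3 -m pendant '[[[0,0,0.001],0],[[0,0,0.001],0],[[0,0,0.001],0],[[0,0,0.001],0],[[0,0,0.001],0],[[0,0,0.001],0],[[0,0,0.001],0],[[0,0,0.001],0]]' 0 20
python3 -m pendant '[[[0,0,0.001],0],[[0,0,0.001],0],[[0,0,0.001],0],[[0,0,0.001],0],[[0,0,0.001],0],[[0,0,0.001],0],[[0,0,0.001],0],[[0,0,0.001],0]]' 0 20
python3 -m pendant '[[[0,0,0.001],0],[[0,0,0.001],0],[[0,0,0.001],0],[[0,0,0.001],0],[[0,0,0.001],0],[[0,0,0.001],0],[[0,0,0.001],0],[[0,0,0.001],0]]' 0 20
```

```text
(array([ 606.48588555, -259.86002333,  301.26391787]), [np.float64(0.5729783607820833), np.float64(0.5729783607821796)])
(array([615.42278661, -91.78848328, 293.45106141]), [np.float64(3.2734951856997556), np.float64(3.2734951856998604)])
t: 7.55
tcp_pos: [472.6, -270.7, 171.1]
ee_rot: [0.042, 0.999, -0.003, 0.0]
wrist_force: [-6.6, 3.6, 13.5]
opening: 0.5
t: 8.35
tcp_pos: [472.5, -270.7, 171.3]
ee_rot: [0.042, 0.999, -0.004, 0.0]
wrist_force: [-4.8, 3.0, 9.8]
opening: 0.4
t: 9.15
tcp_pos: [472.5, -270.7, 171.3]
ee_rot: [0.042, 0.999, -0.004, 0.0]
wrist_force: [-3.8, 2.8, 10.4]
opening: 0.2
t: 9.95
tcp_pos: [472.5, -270.6, 171.3]
ee_rot: [0.042, 0.999, -0.004, 0.0]
wrist_force: [-4.8, 2.7, 9.8]
opening: 0.2
```

Front corners at about 300 mm give a tilt of roughly 0.59 rad. The lid has been held open for just over 4 s, so I let the pad up slowly at about 0.05 m/s.

```bash
python3 -m pendant '[[[0,0,-0.002],0],[[0,0,-0.006],0],[[0,0,-0.011],0],[[0,0,-0.016],0],[[0,0,-0.021],0],[[0,0,-0.026],0],[[0,0,-0.031],0],[[0,0,-0.036],0]]' 0 20
python3 -m pendant '[[[0,0,-0.005],0],[[0,0,-0.010],0],[[0,0,-0.015],0],[[0,0,-0.020],0],[[0,0,-0.024],0],[[0,0,-0.028],0],[[0,0,-0.032],0],[[0,0,-0.035],0]]' 0 20; python3 to.py '[472,-270,252]'
```

```text
t: 10.75
tcp_pos: [472.6, -270.7, 208.5]
ee_rot: [0.042, 0.999, -0.004, 0.0]
wrist_force: [-3.9, 0.7, 6.9]
opening: 0.1
t: 11.55
tcp_pos: [476.0, -271.2, 246.3]
ee_rot: [0.042, 0.999, -0.006, 0.005]
wrist_force: [6.3, -0.4, 4.9]
opening: 0.8
t 11.55 tcp [ 476.  -271.2  246.3] f [ 6.3 -0.4  4.9] tool shift m [ 0.004   0.0008 -0.0057]
twist -0.001 zaxis [ 0.009 -0.012 -1.   ] q [-0.66  0.02  1.73 -0.    1.39 -2.15] open 0.8120247312628952
```

```bash
python3 -m pendant '[[[0,0,-0.002],0],[[0,0,-0.004],0],[[0,0,-0.006],0],[[0,0,-0.008],0],[[0,0,-0.010],0],[[0,0,-0.013],0],[[0,0,-0.016],0],[[0,0,-0.02],0]]' 0 20
python3 to.py '[472,-270,252]'
```

```text
t: 12.35
tcp_pos: [475.6, -270.9, 266.2]
ee_rot: [0.042, 0.999, -0.005, 0.004]
wrist_force: [-1.4, 1.2, -0.3]
opening: 0.5
t 12.35 tcp [ 475.6 -270.9  266.2] f [-1.4  1.2 -0.3] tool shift m [0.0038 0.0007 0.0142]
twist -0.001 zaxis [ 0.009 -0.011 -1.   ] q [-0.66  0.    1.7  -0.    1.42 -2.15] open 0.47363980661401883
```

Contact is gone. I move up and back from the bin and look.

```bash
python3 -m pendant '[[[0,0,-0.03],0],[[0,0,-0.06],0],[[0,0,-0.09],0],[[0.02,0.02,-0.11],0],[[0.04,0.06,-0.12],0],[[0.05,0.10,-0.12],0],[[0.05,0.13,-0.12],0],[[0.05,0.14,-0.12],0]]' 0 20
python3 -m pendant '[[[0,0,0],0],[[0,0,0],0],[[0,0,0],0],[[0,0,0],0],[[0,0,0],0],[[0,0,0],0],[[0,0,0],0],[[0,0,0],0]]'
python3 - <<'E'
from h import *
a=robot.read_camera('scene')[:,:,::-1];b=robot.read_camera('top')[:,:,::-1]
cv2.imwrite('pics/scene3.png',a);cv2.imwrite('pics/top3.png',b)
S=a;rs=[]
c,s,m=blob(S,(192,228,232,256),S.max(2)<45);print('scene pad',c)
T=np.ascontiguousarray(b); h=cv2.cvtColor(T,cv2.COLOR_BGR2HSV); m=(h[:,:,0]>18)&(h[:,:,0]<32)&(h[:,:,1]>150)&(h[:,:,2]>100)
c,s,mm=blob(T,(310,130,420,250),m); print('lid',c,s)
cv2.imwrite('pics/m3.png',np.hstack([cv2.resize(a,(400,300)),cv2.resize(b,(400,300))]))
E
```

```text
t: 13.15
tcp_pos: [436.3, -123.7, 385.2]
ee_rot: [0.041, 0.999, -0.005, 0.005]
wrist_force: [0.3, 0.2, -0.3]
opening: 0.5
t: 13.95
tcp_pos: [436.4, -123.8, 385.2]
ee_rot: [0.041, 0.999, -0.005, 0.005]
wrist_force: [0.0, -0.6, -0.6]
opening: 0.7
scene pad [212.10509554 243.02547771]
lid [363.92919045 191.38448531] [  20   18   68   82 4731]
```

View pics/m3.png

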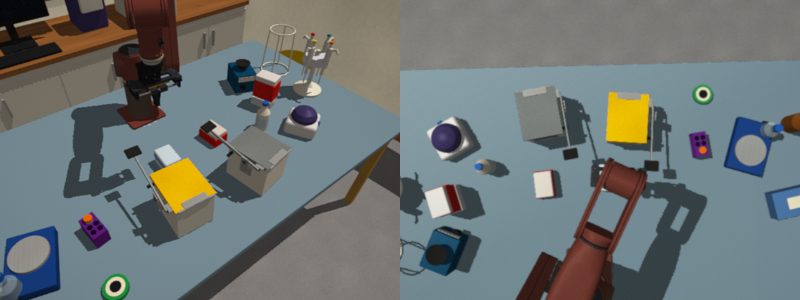

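The pad is at (212.1,243.0) in the scene view and the lid at (363.9,191.4) in the top view, the same as at the start. So the lid is shut, the arm is clear and nothing else looks moved.

```bash
python3 -c "
from station import robot
robot.finish_job(); print(robot.observe()['t'])"
```

```text
the job is handed in; nothing more can be done
the job is handed in; nothing more can be done
```

The job is done and handed in, at about 14 s on the robot's clock. I pressed the yellow bin's lever pad to its stop with the shut fingertips and kept it there for about 4 s. I then let it rise at about 0.05 m/s and moved the hand clear.

**Lid open:** its front corners measured about 293 and 301 mm up, a tilt of roughly 0.57–0.6 rad against the 0.53 needed. The two corners differ by 8 mm, and one triangulated with a 3 mm residual. The hand stopped about 2 mm higher than the given bottom-stop height (TCP z 171 instead of 169). Since the force rose to 25 N there, I took it as the stop.

**Lid shut:** after release the pad and lid were back within 0.1 pixel of where they started, and the wrist force was about zero.

**Slow release:** near the top of the rise the hand was 4 mm off sideways, with about 6 N of sideways force on the pad. The contact then ended cleanly.

**Everything else:** the grey bin stayed shut and nothing else looked moved in the final pictures; I judged that by eye, without measuring.

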